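# Hang the printed hairband in the curing box and start the cure

### The job

Drape the larger printed hairband, the one with the bow, over the steel bar inside the open curing box, so that it hangs from the bar bow up with one leg either side and nothing else holding it. Then close the box's lid fully and, once it is shut, push the toggle switch on its front (the side facing the robot) all the way down to start the cure. Leave the figurine, the small hairband and the tweezers where they stand.

Things in the scene. Friction and masses are not known exactly. Their poses are not given: they have to be found in the camera images.
- hairband: Grey resin doll hairband, an arch standing on its two leg ends: 72 mm wide (x), 22 deep (y), band 6 thick; inside 60 wide, flat crown underside 62 above the leg ends, crown top 68. On it a solid bow: block 14 (x) by 16 (y) between two lobes 12 thick (50 over both in x), top at 90. Origin: midway between the leg ends, z up; a half turn looks the same. Held best by the bow across y. 35-70 g.
- box: Black plastic curing box, fixed, an open tub 220 (x) by 170 (y) by 130 mm high, walls and floor 5 thick, front facing its -x. Origin: centre of the underside. Holds the bar, the lid (hinged along the top of its right wall, the -y one) and the toggle (front).
- bar_mid (a point): Middle of the axis of the steel bar fixed inside the box: 10 mm diameter, 210 long, along the box's x at its centre in y, axis 85 above the table, 45 below the rim. Axes as the box's. The draped hairband's origin lies 57 below this axis, its y along the bar.
- lid (a joint): Lid angle: 0 shut, about 1.57 standing upright; starts open. Flat black plate 220 by 170 by 8 mm with a flat 70 wide, 12 long thumb tab on its free edge; a stiff hinge holds it at any angle (2 to 3 N near the free edge moves it). Shut, its upper face is 138.5 above the table.
- lid_hinge (a point): Middle of the lid's hinge line (along the box's x), at the lid's underside, at the top outer edge of the box's -y wall. The shut lid reaches from there to +y.
- lid_edge (a point): Middle of the end of the lid's thumb tab, mid-thickness, 182 mm from the hinge; moves with the lid.
- toggle (a joint): Toggle angle: 0 is up (off), 0.9 is fully down (on); stays where it is left, about 1.5 N at the tip moves it.
- toggle_tip (a point): Centre of the 12 mm ball at the end of the steel toggle bat on the box's front, 40 from the middle towards the box's -y. Bat 34 long from its pivot, which is 5 before the front face and 95 above the table. Moves with the toggle: 15 above the pivot when up, 15 below when down.
- small_band: Small plain grey resin hairband without bow, 56 mm wide, 22 deep, 52 high, standing on the mat; stays there. Origin: midway between its leg ends.
- figurine: Grey resin figurine with pointed hat, 92 mm high, base 44 diameter, standing on the mat; stays there. Origin: centre of its underside.
- tweezers: Stainless tweezers lying on the shelf beside the mat, 120 mm long (x), 8 high; stay there. Origin: underside, middle.

How it is judged:
By the outcome, as a careful person would: the job done as asked, in the order asked, and still so for the second after the job is handed in, with the robot touching nothing.
It also fails if it takes over 64 s, if anything falls off the work surface, if the arm or the gripper's body presses on something with over 40 N, if the wrist force passes 120 N, or if a joint passes its speed limit or range.

### The arm

A 6-joint arm with a two-finger parallel gripper is mounted at the origin on the work surface. World frame = base frame: x ahead of the robot, y to its left, z up, the work surface at z = 0. Lengths are in m, angles in rad, forces in N, time in s.
With the tool pointing down it reaches from about 0.35 to 1 m from the base axis. Payload 7.1 kg.
Tool frame: the origin (TCP) lies between the finger pads; the fingertips stand 22 mm ahead of it and the grasp point (between the pads) lies 3 mm ahead of it; z points along the fingers, y is the line along which they close (so a half turn about z gives the same grasp; the last joint's range is limited). The gripper opens to 85 mm and grips with 20 to 120 N. Pads are 22 mm wide; open, the fingers measure 114 mm over their backs; the gripper's body (76 mm by 85 mm) begins 54 mm behind the grasp point. The pads swing forward as they close: fully open they stand 13 mm farther back than shut.
Start: joints at [-1.292, 0.423, 1.63, -0, 1.089, -0.019], TCP at [0.183, -0.597, 0.253] pointing down, gripper open.
Joint ranges: [-3, 3], [-0.9, 2.11], [0.09, 2.58], [-1.31, 4.45], [0.11, 2.69], [-2.54, 2.54]. Speed limits (rad/s): [2.39, 2.39, 3.01, 3.14, 3.14, 3.14].

### API

Orientations are given as a rotation vector (axis times angle).
In Python, from rig import manip gives the robot as it stands. The module is installed in compiled form; this text tells all that it offers. Calls block until the motion is done:
- manip.move_to(position, orientation): joint-space move of the TCP to a pose.
- manip.servo_line(position, orientation=None, rate=0.15): straight line of the TCP; orientation=None keeps the orientation; rate is the mean speed in m/s.
- manip.set_joints(angles): joint-space move.
- manip.command_gripper(opening, f_grip=None): finger opening in m; f_grip is the grip in N (None keeps the last); returns when the fingers have stopped.
- manip.hold(seconds).
- manip.solve_ik(position, orientation): joint angles nearest the present ones, or None.
- manip.camera(name): name is "side" or "top" or "wrist"; returns a dict with "image" (384x512x3 uint8, red, green, blue), "fx", "fy", "cx", "cy" (pixels), "k1" (the pictures are not rectified: a ray, as slopes to the right and down, at radius r is drawn at 1 + k1 r^2 times it, then the intrinsics apply), "cam_to_world" (4x4, takes a point from camera to world coordinates); the wrist camera has in their place "mount" (4x4, takes a point from camera to tool coordinates, whose origin is the TCP and whose axes are the flange's). Camera axes: x right, y down, z forward; pixel columns grow to the right and rows downward; lengths in m; the calibration is good to about 2 mm. A picture is of the moment at which its call begins: read the wrist's pose just before it. There is no depth.
A pose or a line that the arm cannot do raises manip.IKError and nothing moves.
- manip.sign_off(): hands the job in; it is judged then, once.
Readings, each from a call of its own:
- manip.get_time(): time.
- manip.get_joint_positions(): joint angles.
- manip.get_joint_vel(): joint speeds.
- manip.get_tau(): joint torques, N m.
- manip.get_position(): TCP position.
- manip.get_ee_rot(): TCP orientation.
- manip.get_contact_force(): force on the tool from outside, world axes, zero at the start.
- manip.get_torque(): the same for the moment, N m.
- manip.get_width(): finger opening in m.
- manip.get_grip_force(): force on a finger pad.
Only numpy, scipy, OpenCV 4.12 (cv2) and the standard library are available. Lean on these libraries where they do the work, as an engineer would, in place of code of your own. Each camera call takes 0.05 s, during which the arm holds its last target. There are 200 camera calls.

## Working session

There is one attempt and no reset: what is moved stays moved. The work goes in short steps, each a Python script; the robot and the scene stay as the last script left them, time stands still between calls to the robot, and variables do not carry over. Pictures are saved under pics/ and viewed, at most 12 in all, crops included, and the job is handed in when it is done.

```bash
mkdir -p pics
python3 - <<'E'
from rig import manip
import cv2,numpy as np,pickle
d={}
for n in("side","top","wrist"):
    d[n]=c=manip.camera(n)
    cv2.imwrite(f"pics/{n}0.png",c["image"][:,:,::-1])
    print(n,c["fx"],c["fy"],c["cx"],c["cy"],c["k1"]);print(np.round(c.get("cam_to_world",c.get("mount")),4))
pickle.dump(d,open("d0.pkl","wb"))
print(manip.get_time(),manip.get_position(),manip.get_ee_rot(),manip.get_width())
a=np.hstack([d["side"]["image"],d["top"]["image"]]);
E
```

```text
side 381.3625350021031 381.3625350021031 257.9100060859639 189.1181373109727 -0.03126665338610688
[[-0.9923 -0.0352  0.1187  0.418 ]
 [-0.1213  0.4687 -0.875   0.8323]
 [-0.0248 -0.8826 -0.4694  0.4986]
 [ 0.      0.      0.      1.    ]]
top 382.80361096756053 382.80361096756053 254.09682136349318 198.01373188351766 -0.058571541604311175
[[-0.0027 -0.9844  0.1761  0.3286]
 [-1.      0.0044  0.0089  0.1083]
 [-0.0096 -0.1761 -0.9843  1.1109]
 [ 0.      0.      0.      1.    ]]
wrist 278.90733946293653 278.90733946293653 252.54584649635973 191.63992741016733 -0.045621138545802346
[[ 4.000e-04 -9.603e-01 -2.789e-01  7.080e-02]
 [ 1.000e+00  5.000e-04 -4.000e-04 -0.000e+00]
 [ 5.000e-04 -2.789e-01  9.603e-01 -1.206e-01]
 [ 0.000e+00  0.000e+00  0.000e+00  1.000e+00]]
0.15 [ 0.18329375 -0.59708325  0.25269243] [-3.10560999e+00 -4.65882982e-01  2.57488765e-04] 0.08517366392369563
```

View pics/top0.png

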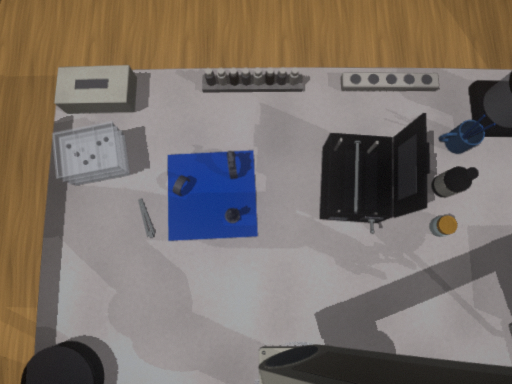

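View pics/side0.png

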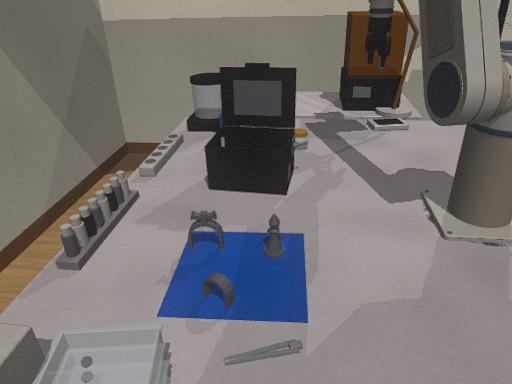

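Top shows the big band near (233,165), the small one near (181,185), the figurine near (233,215), the box in columns 321–395, and the toggle near (373,225). Side shows the big band's arch at (206,235), facing the camera, with its width along world x. I'll enlarge the relevant areas next.

```bash
cat > h.py <<'E'
import numpy as np,cv2
from scipy.spatial.transform import Rotation as R
def ray(c,u,v,T=None):
    T=c["cam_to_world"] if T is None else T
    T=np.asarray(T)
    K=np.array([[c["fx"],0,c["cx"]],[0,c["fy"],c["cy"]],[0,0,1.]])
    p=cv2.undistortPoints(np.array([[[u,v]]],float),K,np.array([c["k1"],0,0,0,0.]))[0,0]
    return T[:3,3],T[:3,:3]@np.array([p[0],p[1],1.])
def onz(c,u,v,z,T=None):
    o,d=ray(c,u,v,T); return o+d*(z-o[2])/d[2]
def proj(c,P,T=None):
    T=np.asarray(c["cam_to_world"] if T is None else T)
    q=np.linalg.inv(T)@np.append(P,1); x,y=q[:2]/q[2]; s=1+c["k1"]*(x*x+y*y)
    return c["fx"]*x*s+c["cx"],c["fy"]*y*s+c["cy"]
def two(c1,p1,c2,p2):
    a,d=ray(c1,*p1);b,e=ray(c2,*p2)
    s,t=np.linalg.lstsq(np.stack([d,-e],1),b-a,rcond=None)[0]
    return (a+d*s+b+e*t)/2,np.linalg.norm(a+d*s-b-e*t)
def down(a): # tool z down, tool x at world yaw a
    x=np.array([np.cos(a),np.sin(a),0]);z=np.array([0,0,-1.])
    return R.from_matrix(np.stack([x,np.cross(z,x),z],1)).as_rotvec()
E
python3 - <<'E'
import pickle,cv2,numpy as np
d=pickle.load(open("d0.pkl","rb"))
def crop(n,u,v,w,h,s):
    a=cv2.resize(d[n]["image"][v:v+h,u:u+w,::-1],None,fx=s,fy=s,interpolation=cv2.INTER_CUBIC)
    return np.clip(a.astype(float)*1.5+10,0,255).astype(np.uint8)
a=crop("top",315,110,120,130,4)   # 480x520
b=crop("top",160,145,70+30,50+15,3) # 300x195
e=crop("side",185,205,50,50,6) #300x300
o=np.zeros((520,780,3),np.uint8);o[:,:480]=a;o[:195,480:]=b;o[200:500,480:]=e
cv2.imwrite("pics/c1.png",o)
f=crop("side",200,60,110,135,4)
cv2.imwrite("pics/c2.png",f)
E
```

```text
(no output)
```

View pics/c1.png

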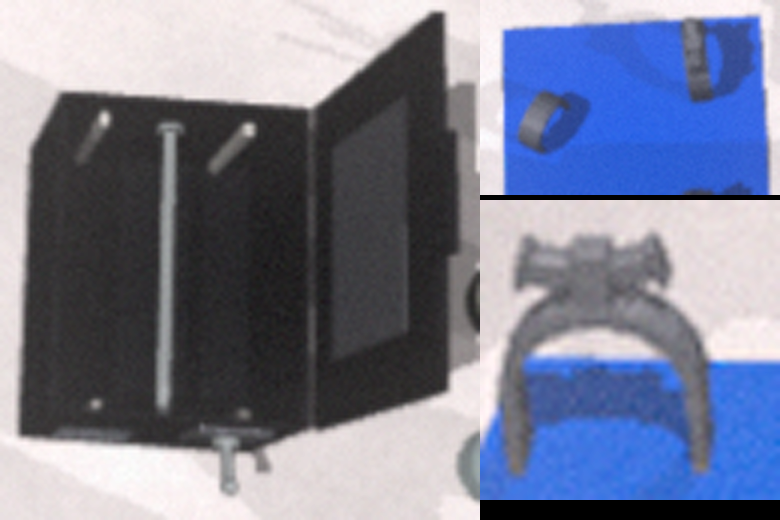

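View pics/c2.png

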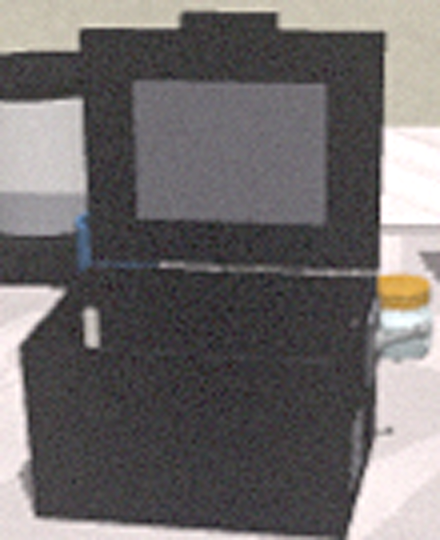

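Crop 1 shows the bar from (168,128) to (162,412), the hinge line from (312,108) to (315,428) and the toggle ball at (230,488). The bow's bright top runs about (692,22)–(702,98) in the inset. Crop 2 shows the lid upright with its tab on top. I'll cast those points now.

Run:
```python
import pickle
from h import *
d=pickle.load(open("d0.pkl","rb"));t=d["top"];s=d["side"]
np.set_printoptions(precision=4,suppress=True)
C=lambda u,v:((u+.5)/4-.5+315,(v+.5)/4-.5+110)
b1=onz(t,*C(168,128),.085);b0=onz(t,*C(162,412),.085)
print("bar",b0,b1,np.linalg.norm(b1-b0),"mid",(b0+b1)/2,"yaw",np.arctan2(*(b1-b0)[1::-1]))
h1=onz(t,*C(312,108),.13);h0=onz(t,*C(314,428),.13)
print("hinge",h0,h1,np.linalg.norm(h1-h0),(h0+h1)/2,np.arctan2(*(h1-h0)[1::-1]))
print("tip",onz(t,*C(230,488),.11))
# lid tab centre: side crop2 (230,14); top crop (452,190)
S=lambda u,v:((u+.5)/4-.5+200,(v+.5)/4-.5+60)
print("lidedge",two(t,C(455,190),s,S(230,13)))
print("rim BL",onz(t,*C(60,92),.13))
# hairband: grey on blue in the side crop (6x at 185,205; offset 480,200)
Q=lambda u,v:((u-480+.5)/6-.5+185,(v-200+.5)/6-.5+205)
l,r=onz(s,*Q(516,472),0),onz(s,*Q(700,472),0);print("legs near",l,r,np.linalg.norm(l-r))
P=lambda u,v:((u-480+.5)/3-.5+160,(v+.5)/3-.5+145)
print("bow",two(t,P(693,45),s,Q(592,237)))
for p in[(691,20),(702,98)]:print(onz(t,*P(*p),.06))
# small band,figurine rough
print("small",onz(t,181,184,.05),"fig",onz(t,233,214,.07))
from rig import manip
Rm=R.from_rotvec(manip.get_ee_rot()).as_matrix();print(Rm)
```

```text
bar [ 0.4707 -0.1559  0.085 ] [ 0.6716 -0.1704  0.085 ] 0.20133503051395946 mid [ 0.5711 -0.1632  0.085 ] yaw -0.07194323849409297
hinge [ 0.4535 -0.2431  0.13  ] [ 0.6706 -0.2568  0.13  ] 0.2175391182110688 [ 0.562  -0.2499  0.13  ] -0.06306792490317971
tip [ 0.4167 -0.192   0.11  ]
lidedge (array([ 0.5599, -0.2652,  0.3112]), np.float64(0.0015298234805115824))
rim BL [ 0.682  -0.0866  0.13  ]
legs near [ 0.6555  0.1916 -0.    ] [0.5892 0.1855 0.    ] 0.06664023006551613
bow (array([0.6194, 0.1819, 0.0945]), np.float64(0.0028905459426605785))
[0.6524 0.1863 0.06  ]
[0.5761 0.1753 0.06  ]
small [0.5598 0.3258 0.05  ] fig [0.4705 0.1758 0.07  ]
[[ 0.956   0.2934 -0.0003]
 [ 0.2934 -0.956   0.0012]
 [ 0.     -0.0012 -1.    ]]
```

```bash
cat >> h.py <<'E'
def shot(manip,name):
    import pickle
    p=manip.get_position();r=manip.get_ee_rot();c=manip.camera("wrist")
    T=np.eye(4);T[:3,:3]=R.from_rotvec(r).as_matrix();T[:3,3]=p
    c["cam_to_world"]=T@np.asarray(c["mount"])
    pickle.dump(c,open(name+".pkl","wb"));cv2.imwrite(f"pics/{name}.png",c["image"][:,:,::-1]);return c
E
python3 - <<'E'
from rig import manip
from h import *
manip.servo_line([.183,-.597,.43],rate=.25)
manip.move_to([.56,-.155,.42],down(1.505)); a=shot(manip,"box1"); print(manip.get_time())
manip.command_gripper(.045,40)
manip.move_to([.60,.18,.25],down(.1)); b=shot(manip,"band1"); print(manip.get_time(),manip.get_contact_force(),manip.get_position())
f=lambda i:np.clip(i[:,:,::-1].astype(float)*1.5+10,0,255).astype(np.uint8)
cv2.imwrite("pics/b2.png",cv2.resize(f(a["image"]),None,fx=1.5,fy=1.5,interpolation=2)); cv2.imwrite("pics/b3.png",cv2.resize(f(b["image"]),None,fx=1.5,fy=1.5,interpolation=2))
E
```

```text
3.1417
5.3833 [ 0.25399821 -0.64278475  0.32926847] [0.60036552 0.17948619 0.25042256]
```

View pics/b2.png

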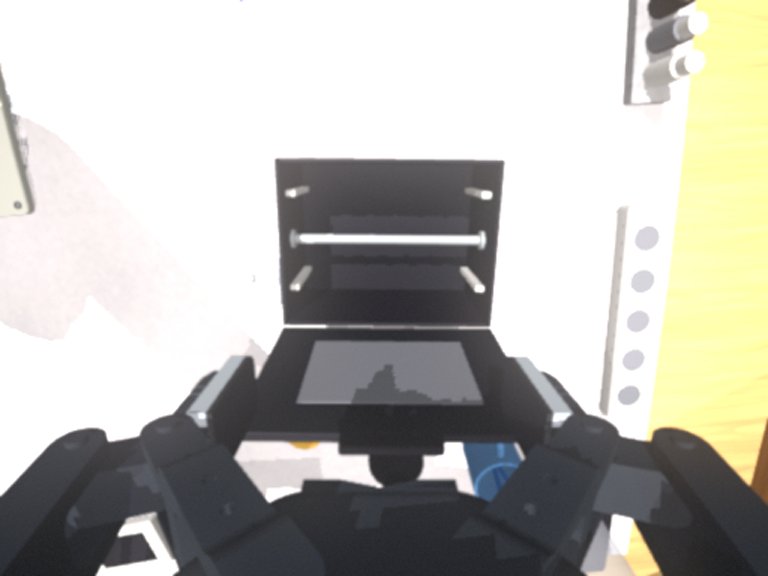

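View pics/b3.png

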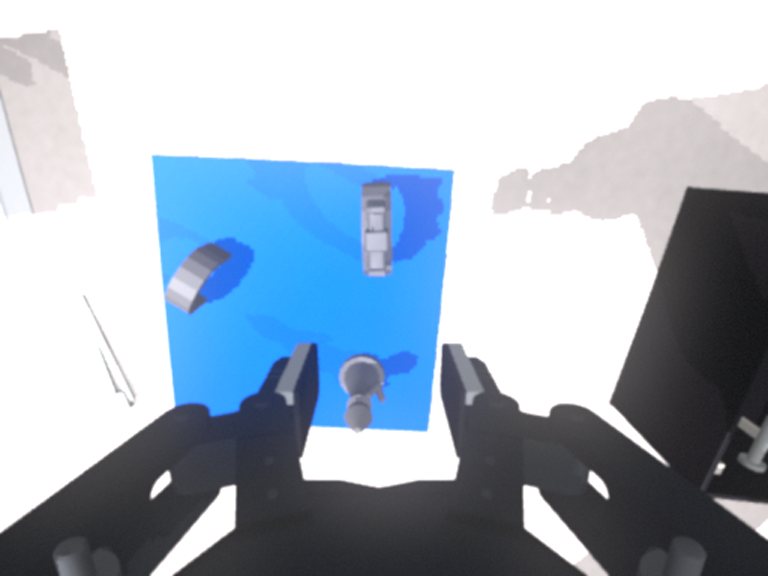

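box1 (1.5x) shows the bar at rows 239–240, columns 293–485, the front rim corners at (276,159)/(503,161) and the hinge line at row 326. band1 (1.5x) shows the bow block at (376,241) and the band in columns 362–392, rows 183–275.

Run:
```python
import pickle
from h import *
np.set_printoptions(precision=4,suppress=True)
a=pickle.load(open("box1.pkl","rb"));b=pickle.load(open("band1.pkl","rb"))
C=lambda u,v:((u+.5)/1.5-.5,(v+.5)/1.5-.5)
im=a["image"].astype(int); 
# bar centroid rows per column
g=im.mean(2)[150:170,205:315]; w=np.clip(g-60,0,None); r=(w*np.arange(150,170)[:,None]).sum(0)/w.sum(0)
k=np.polyfit(np.arange(205,315),r,1);print("bar fit",k)
p0=onz(a,196,np.polyval(k,196),.085);p1=onz(a,322.5,np.polyval(k,322.5),.085)
print("bar",p0,p1,np.linalg.norm(p1-p0),(p0+p1)/2,np.arctan2(*(p1-p0)[1::-1]))
cor=[onz(a,*C(*q),.13) for q in[(276,159),(503,161),(491,326),(284,326)]]
print("rim",np.array(cor),np.mean(cor,0),np.linalg.norm(cor[1]-cor[0]),np.linalg.norm(cor[2]-cor[1]))
print("blk",onz(b,*C(376,241),.09))
im=b["image"].astype(int);m=((im[:,:,2]-im[:,:,0])<35).astype(np.uint8); m[:, :230]=0;m[:,270:]=0;m[:118]=0;m[190:]=0
n,l,s,c=cv2.connectedComponentsWithStats(m);i=1+np.argmax(s[1:,4]);print(s[i],c[i])
q=cv2.boxPoints(cv2.minAreaRect(np.argwhere(l==i)[:,::-1].astype(np.float32)));print(q)
W=np.array([onz(b,*p,.07) for p in q]);print(W,W.mean(0))
for A,B in((0,1),(1,2)):print(np.linalg.norm(W[A]-W[B]),np.arctan2(*(W[B]-W[A])[1::-1]))
print("bow top proj",np.array(proj(b,[.6194,.1819,.09]))*1.5)
```

```text
bar fit [  0.0094 156.4821]
bar [ 0.4664 -0.1537  0.085 ] [ 0.6745 -0.1695  0.085 ] 0.20870015369829303 [ 0.5705 -0.1616  0.085 ] -0.0758898928729399
rim [[ 0.4678 -0.0712  0.13  ]
 [ 0.6818 -0.0872  0.13  ]
 [ 0.6713 -0.2537  0.13  ]
 [ 0.4538 -0.2391  0.13  ]] [ 0.5687 -0.1628  0.13  ] 0.21464488886266464 0.1668741958459148
blk [0.6222 0.1841 0.09  ]
[ 242  122   19   61 1075] [250.7349 151.8158]
[[242. 122.]
 [260. 122.]
 [260. 182.]
 [242. 182.]]
[[0.6585 0.1968 0.07  ]
 [0.6604 0.178  0.07  ]
 [0.5958 0.171  0.07  ]
 [0.5938 0.1909 0.07  ]] [0.6271 0.1842 0.07  ]
0.01891088639400738 -1.470335177192826
0.06500909802865358 -3.0339196093189824
bow top proj [378.5424 245.1062]
```

Run:
```python
from rig import manip
from h import *
o=down(.105)
manip.move_to([.6215,.1838,.135],o); manip.servo_line([.6215,.1838,.0935],rate=.06)
print(manip.get_contact_force(),manip.get_position())
manip.command_gripper(.0,35); print("w",manip.get_width(),manip.get_grip_force())
manip.servo_line([.6215,.1838,.20],rate=.12); manip.hold(.2)
print(manip.get_width(),manip.get_grip_force(),manip.get_contact_force(),manip.get_time())
a=shot(manip,"g1");b=manip.camera("side")
f=lambda i:np.clip(i[:,:,::-1].astype(float)*1.3+10,0,255).astype(np.uint8)
cv2.imwrite("pics/g.png",np.hstack([cv2.resize(f(b["image"])[130:280,150:290],(420,450)),cv2.resize(f(a["image"])[150:330,180:320],(350,450))]))
```

```text
[1.24453159 0.27372746 0.32201721] [0.6216201  0.1838549  0.09350913]
w 0.015597967767845906 36.10071301460266
0.014733861696498261 35.81684589385986 [0.30014948 0.81187971 0.24187463] 8.375
```

View pics/g.png

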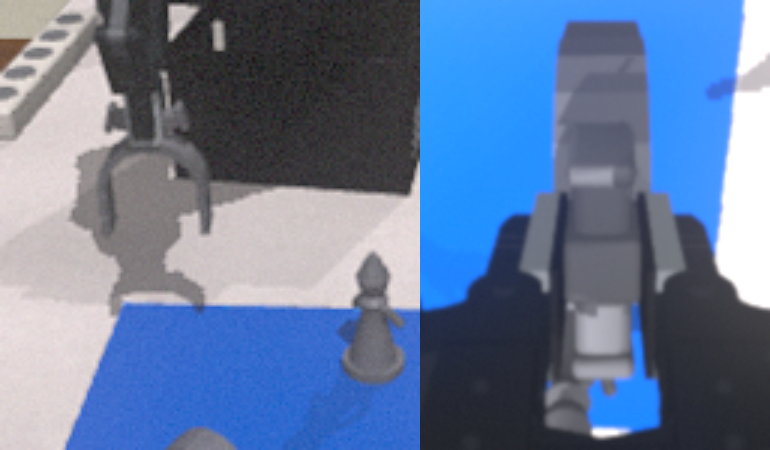

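The gripper holds the bow squarely and the band is upright: bow centre at about (146,118) in the left half, legs clear of the mat. Next I'll carry it to the bar.

Run:
```python
from rig import manip
from h import *
o=down(1.498);x,y=.5695,-.162
manip.servo_line([.6215,.1838,.29],rate=.2)
manip.move_to([x,y,.29],o); manip.servo_line([x,y,.15],rate=.12)
manip.hold(.1);f0=np.array(manip.get_contact_force());print(f0)
manip.servo_line([x,y,.128],rate=.08)
for z in np.arange(.126,.118,-.001):
    manip.servo_line([x,y,z],rate=.03);f=np.array(manip.get_contact_force())-f0;print(round(z,4),f)
    if f[2]>2.5:break
print(manip.get_width(),manip.get_time())
a=shot(manip,"p1");t=manip.camera("top")
g=lambda i:np.clip(i[:,:,::-1].astype(float)*1.8+10,0,255).astype(np.uint8)
cv2.imwrite("pics/p.png",np.hstack([cv2.resize(g(t["image"])[110:240,315:435],(400,450)),cv2.resize(g(a["image"])[150:330,160:320],(400,450))]))
```

```text
[ 0.84607308 -0.8963996  -0.57938431]
0.126 [-0.74110189  1.6508171  -0.62281041]
0.125 [0.38812488 1.02783643 0.38888452]
0.124 [-0.33863536  1.91551358  0.36225371]
0.123 [-0.73376195  1.58538753 -0.45529411]
0.122 [-0.44803894  0.7779316   0.72037097]
0.121 [-1.10958943  0.17869382  0.12937008]
0.12 [-1.1029976   1.44287534 -0.32164052]
0.119 [-0.94921837  0.6510959   0.47241165]
0.118 [-2.93747784  0.80866904  8.79620104]
0.01498037321307899 14.875
```

View pics/p.png

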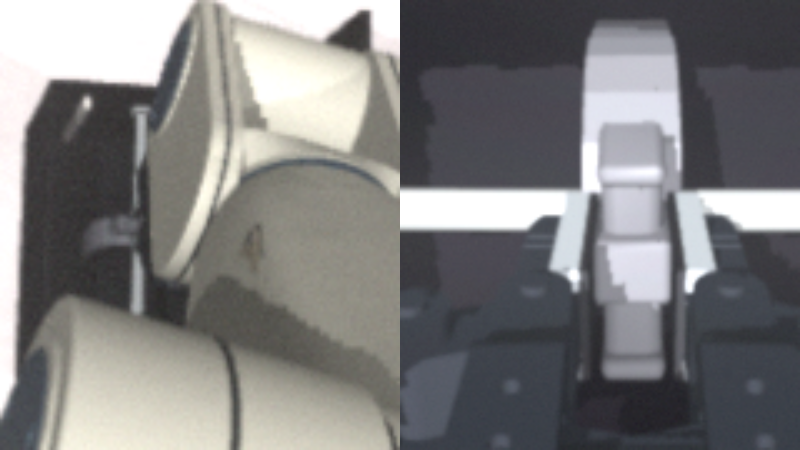

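Contact came at TCP z≈0.118, so the crown is on the bar (bar at row 210 of the wrist crop, passing under the band). I'll release it and check.

Run:
```python
from rig import manip
from h import *
x,y=.5695,-.162
manip.command_gripper(.04); manip.servo_line([x,y,.16],rate=.1); manip.servo_line([x,y,.30],rate=.25)
print(manip.get_time())
a=shot(manip,"r1");t=manip.camera("side")
g=lambda i:np.clip(i[:,:,::-1].astype(float)*1.8+10,0,255).astype(np.uint8)
cv2.imwrite("pics/r.png",np.hstack([cv2.resize(g(t["image"])[60:195,200:310],(370,450)),cv2.resize(g(a["image"])[60:300,130:380],(430,450))]))
```

```text
16.6083
```

View pics/r.png

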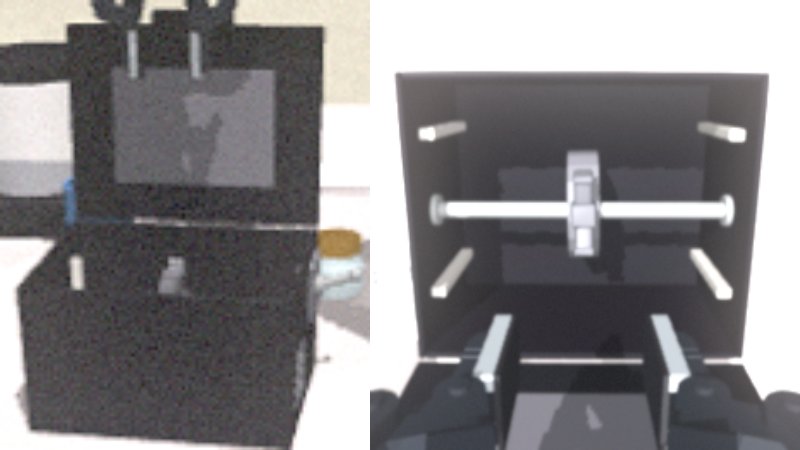

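It hangs bow-up on the bar, centred in the box (about (583,210) in the right half). Now I'll close the lid with the shut fingers pushing from behind, along an arc about the hinge.

Run:
```python
from rig import manip
from h import *
o=down(1.498);H=np.array([.5628,-.247,.1305]);Y=np.array([.073,.997,0]);Z=np.array([0,0,1.])
r=.15
def tcp(th,dz=0):
    y=r*np.cos(th)-.008*np.sin(th)-.011; z=r*np.sin(th)+.008*np.cos(th)+.022+dz
    return H+Y*y+Z*z
manip.servo_line([.5695,-.162,.42],rate=.3)
s=H-Y*.075; zt=tcp(1.57)[2]
manip.move_to([s[0],s[1],.42],o); manip.command_gripper(0.0)
manip.servo_line([s[0],s[1],zt],rate=.2); f0=np.array(manip.get_contact_force());print(manip.get_time(),f0)
manip.servo_line(tcp(1.72),rate=.1)
for th in np.arange(1.6,.05,-.125):
    manip.servo_line(tcp(th),rate=.15);f=np.array(manip.get_contact_force())-f0;print(round(th,2),f.round(1))
    if np.linalg.norm(f)>25:break
else:
    for dz in(.004,.002,0,-.001,-.002,-.003,-.004,-.005):
        manip.servo_line(tcp(0,dz),rate=.03);f=np.array(manip.get_contact_force())-f0;print(dz,f.round(1),manip.get_position())
        if f[2]>12:break
print(manip.get_time())
```

```text
19.1417 [-0.37466771  0.10337186  1.24118779]
1.6 [-0.2  0.2 -1.6]
1.48 [ 0.6 -0.6 -0.8]
1.35 [ 0.1 -0.2 -0.9]
1.23 [ 0.1 -0.2 -0.7]
1.1 [ 0.2 -0.9 -0.9]
0.98 [ 0.6  0.7 -1.9]
0.85 [ 0.4  0.1 -0.7]
0.73 [ 0.3 -0.8 -0.7]
0.6 [ 0.5 -0.2 -0.4]
0.48 [ 0.6 -0.3 -1.7]
0.35 [ 0.2 -0.5 -1.6]
0.23 [ 1.1  0.  -1.2]
0.1 [-0.   0.3 -1.7]
0.004 [ 1.6 -1.  -1.4] [ 0.57280577 -0.10837387  0.16438016]
0.002 [ 0.  -0.7 -0.8] [ 0.57286178 -0.10840114  0.16240645]
0 [ 0.5 -0.7 -0.7] [ 0.57307324 -0.10842508  0.16057507]
-0.001 [-2.5  0.9  8.8] [ 0.57314733 -0.10845298  0.16047724]
-0.002 [-5.6  1.1 16.8] [ 0.57320515 -0.10844993  0.16039812]
24.7167
```

Run:
```python
from rig import manip
from h import *
p=manip.get_position();manip.servo_line([p[0],p[1],.24],rate=.2)
manip.move_to([.39,-.19,.22],down(-.073));print(manip.get_time(),manip.get_position())
a=shot(manip,"t1");t=manip.camera("side")
print("pred ball",np.array(proj(a,[.4185,-.1935,.110])))
g=lambda i:np.clip(i[:,:,::-1].astype(float)*1.5+10,0,255).astype(np.uint8)
cv2.imwrite("pics/t.png",np.hstack([cv2.resize(g(t["image"])[60:195,200:310],(300,368)),cv2.resize(g(a["image"]),(490,368))]))
```

```text
26.4583 [ 0.39015312 -0.18992778  0.21947519]
pred ball [254.58903879 163.22670056]
```

View pics/t.png

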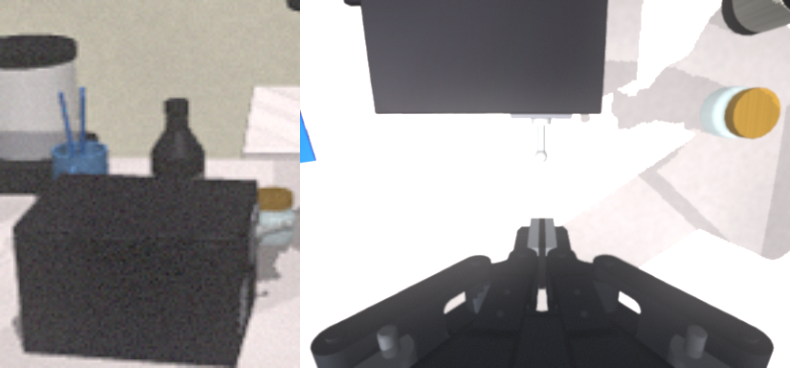

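The lid is flat and shut in the side view. The wrist view shows the toggle ball at pixel (252,163), which matches the prediction within about 2 mm. Pushing it down now.

Run:
```python
from rig import manip
from h import *
o=down(-.073);x,y=.4125,-.1912
manip.move_to([x,y,.165],o);manip.servo_line([x,y,.145],rate=.1)
manip.hold(.1);f0=np.array(manip.get_contact_force())
for z in list(np.arange(.140,.110,-.004))+list(np.arange(.110,.098,-.001)):
    manip.servo_line([x,y,z],rate=.05);f=np.array(manip.get_contact_force())-f0;print(round(z,4),f.round(1))
    if f[2]>12:break
manip.servo_line([x,y,.165],rate=.15);manip.move_to([.36,-.19,.22],o);print(manip.get_time())
a=shot(manip,"t2");t=manip.camera("top")
g=lambda i:np.clip(i[:,:,::-1].astype(float)*1.5+10,0,255).astype(np.uint8)
print(proj(a,[.4185,-.1912,.110]),proj(a,[.4185,-.1912,.08]))
cv2.imwrite("pics/u.png",np.hstack([cv2.resize(g(t["image"])[110:260,315:435],(360,450)),cv2.resize(g(a["image"])[90:240,190:330],(420,450))]))
```

```text
0.14 [ 0.9 -0.  -0.5]
0.136 [-0.3 -0.1 -0.5]
0.132 [-0.1 -0.5  0.2]
0.128 [ 0.8 -0.7 -0.3]
0.124 [-0.3 -0.3 -0.9]
0.12 [ 0.4 -0.2 -0.8]
0.116 [-0.2 -0.6 -1.2]
0.112 [0.1 0.5 0.2]
0.11 [ 1.2 -0.1  0.2]
0.109 [ 0.3  1.  -0.1]
0.108 [ 1.4 -0.3  0.2]
0.107 [-0.1  1.1  8.7]
0.106 [-2.1  2.3 17. ]
31.55
(np.float64(248.81387014435532), np.float64(126.19370758058979)) (np.float64(249.25336019969538), np.float64(124.45772841847594))
```

View pics/u.png

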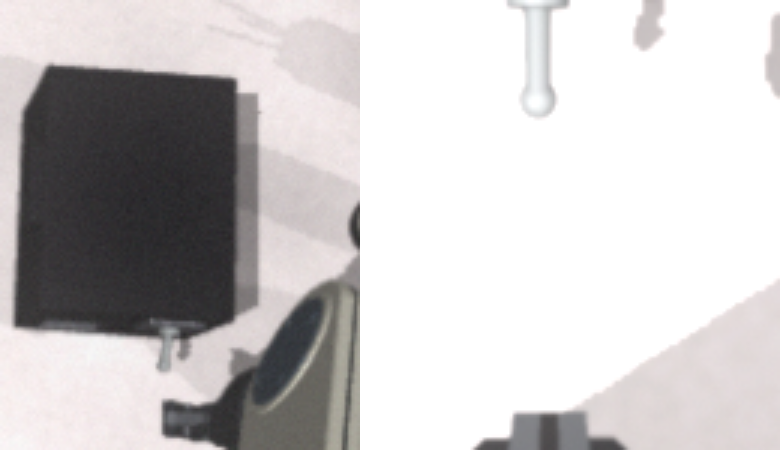

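The hard stop came at ball-top height 0.085, against 0.086 expected for fully down. The lid is shut in the top view and the robot is clear.

```bash
python3 -c "
from rig import manip
print(manip.sign_off(),manip.get_time())"
```

```text
the job is handed in; nothing more can be done
the job is handed in; nothing more can be done
```

The job is handed in at about 32 s: hairband hung bow up on the bar (last seen just before the lid closed), lid shut, toggle pushed down to its stop, and the figurine, small hairband and tweezers never touched.

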